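# Refit the spacer and cap of a compressor's air intake

## Task

Put the compressor's air intake back together: lower the tall spacer tube over the upright post until it sits flat on the round support plate, and only then put the knobbed cap over the post so that it sits flat on top of the spacer. The short spacer belongs to something else: leave it where it lies.

Things in the scene. Friction and masses are not known exactly. Their poses are not given: they have to be found in the camera images.
- intake: Air intake fixed to the bench: grey round foot (110 mm across, 12 mm high), grey housing, on it a round aluminium support plate 84 mm across with a rim of small dark holes, its top 36 mm above the bench. From the plate's middle rises a steel post 12 mm thick with a round tip 97 mm above the bench. A short dark pipe stub leaves the housing along +x, ending 83 mm from the post axis, below the plate. Origin: on the post's axis at bench height, z up. It does not move.
- spacer: The tall spacer: loose plain aluminium tube standing upright on the bench, 54 mm outside diameter, 32 mm bore right through, 45 mm tall. Origin: centre of its underside, z up along the bore. About 0.08 to 0.17 kg.
- cap: The cap: loose dark grey plastic, round, standing knob up on the bench. Body 64 mm across and 28 mm high, with a round blind socket in its underside 32 mm wide and 22 mm deep; on top in the middle a round knob 26 mm across (22 mm at its foot and top edge) and 28 mm high, so 56 mm overall. Origin: centre of its underside, z up. About 0.09 to 0.18 kg.
- short_spacer: The short spacer, not for this job: loose aluminium ring of the same 54 mm outside and 32 mm bore, but only 20 mm tall, lying flat on the bench. Origin: centre of its underside, z up.
Things that resemble listed ones, but are neither listed nor needed, are in the scene too. What is shaped like the intake but pink or purple is not meant.

How it is judged:
By the outcome, as a careful person would: the job done as asked, in the order asked, and still so for the second after the job is handed in, with the robot touching nothing.
It also fails if it takes over 54 s, if anything falls off the work surface, if the arm or the gripper's body presses on something with over 40 N, if the wrist force passes 120 N, or if a joint passes its speed limit or range.

## Robot

A 7-joint arm with a two-finger parallel gripper is mounted at the origin on the work surface. World frame = base frame: x ahead of the robot, y to its left, z up, the work surface at z = 0. Lengths are in mm, angles in degrees, forces in N, time in s.
With the tool pointing down it reaches from about 375 to 925 mm from the base axis. Payload 3.1 kg.
Tool frame: the origin (TCP) lies at the very end of the fingers, on their centre line; the grasp point (between the pads) lies 19 mm behind it; x points along the fingers, z is the direction in which the jaws open and shut, and the axes are right-handed (so a half turn about x gives the same grasp; the last joint's range is limited). The gripper opens to 85 mm and grips with 20 to 120 N. Pads are 22 mm wide; open, the fingers measure 114 mm over their backs; the gripper's body (76 mm by 85 mm) begins 54 mm behind the grasp point. The pads swing forward as they close: fully open they stand 13 mm farther back than shut.
Start: joints at [57.594, 21.939, 2.515, 91.553, -1.026, 66.532, -2.859], TCP at [293.119, -580.159, 231.269] pointing down, gripper open.
Joint ranges: [-149.38, 149.38], [-23.57, 123.04], [-84.95, 90], [0, 143.3], [-89.99, 269.99], [3.08, 112.72], [-163.45, 163.45]. Speed limits (degrees/s): [159.86, 159.86, 180, 180, 180, 180, 180].

## Interface

Orientations are given as [roll, pitch, yaw] about the fixed x, y, z axes, in that order (R = Rz(yaw) Ry(pitch) Rx(roll)).
In Python, from cell import ctrl gives the robot as it stands.
- The arm moves only by the shell command python3 -m creep 'ROWS'. ROWS is JSON, a list of rows, each an object with "translation": the shift along the tool's x, y, z in m, a list of three; "twist": the turn about the tool's x in degrees; "grip": the opening, from 0 (shut) to 1 (fully open). In form: [{"translation": [x, y, z], "twist": twist, "grip": grip}, ...]. A call has 1 to 20 rows; each row is the pose to reach, as a shift and turn from the pose commanded when the call began, along the tool's axes at that moment; what a row does not reach only later rows make up. A row lasts 1/12 s, in which the tool goes at most 41.7 mm and 7.16 degrees, less where a joint would pass 70% of its speed; a pose out of reach is approached as far as the arm can. A call with a gripper value outside its range is refused whole. The fingers move at their own pace and stop on an object; the grip force is fixed at half the most. Time passes only in rows, so rows that repeat a pose let the fingers close. It gives the time, the measured TCP pose, the force and the opening at its end, in the units of the state.
- ctrl.read_state(): the state, without advancing time (a new reading comes with each control period).
- ctrl.read_camera(name): name is "scene" or "top" or "wrist"; returns a dict with "color" (420x560x3 uint8, red, green, blue), "fov_y" (degrees; the focal length in pixels is half the picture's height over the tangent of half this angle, whatever the lens; pixels are square), "cx", "cy" (the principal point, pixels), "pose" (4x4, takes a point from camera to world coordinates). Camera axes: x right, y down, z forward; pixel columns grow to the right and rows downward; lengths in mm; the calibration is good to about 2 mm. A picture is of the moment at which its call begins. There is no depth.
- ctrl.finish_job(): hands the job in, once; it reports no verdict.
The state is a dict: "time_s": time; "joint_positions": joint angles; "joint_vel": joint speeds; "tau": joint torques, N m; "position": TCP position; "orientation": TCP orientation; "wrist_force": force on the tool from outside, world axes, zero at the start; "wrist_torque": the same for the moment, N m; "grip_width": finger opening in mm.
Only numpy, scipy, OpenCV 4.12 (cv2) and the standard library are available. Lean on these libraries where they do the work, as an engineer would, in place of code of your own. Each camera call takes 0.05 s, during which the arm holds its last target.

## Working session

There is one attempt and no reset: what is moved stays moved. The work goes in short steps, Python scripts to look and compute and a shell command to move; the robot and the scene stay as the last step left them, time stands still between calls to the robot, and variables do not carry over. Pictures are saved under pics/ and viewed, and the job is handed in when it is done.

```bash
ls; mkdir -p pics; python3 - <<'E'
from cell import ctrl
import cv2,json
s=ctrl.read_state();print(s)
for n in ["scene","top","wrist"]:
    c=ctrl.read_camera(n);print(n,c["fov_y"],c["cx"],c["cy"],c["pose"])
    cv2.imwrite(f"pics/{n}0.png",cv2.cvtColor(c["color"],cv2.COLOR_RGB2BGR))
print(ctrl.read_state()["time_s"])
E
```

```text
pics
{'time_s': 0.0, 'joint_positions': array([57.5968206 , 21.99345863,  2.5127745 , 91.65068802, -1.02654567,
       66.53239969, -2.86063746]), 'joint_vel': array([ 0.02866886, -0.07404227, -0.01921743, -0.01269714, -0.00925925,
        0.03075773, -0.04079428]), 'tau': array([ 7.85732345e-05, -4.33463717e+01,  1.02477696e+00, -2.49515551e+01,
        1.05892477e-02,  1.13566066e-02, -1.50489328e-06]), 'position': array([ 292.61793925, -579.33004462,  229.85753313]), 'orientation': array([-177.04574332,   89.84596466,  119.7553087 ]), 'wrist_force': array([-0.77129172, -0.00215665, -0.35920689]), 'wrist_torque': array([-0.02167174, -0.01694179,  0.03750856]), 'grip_width': 85.43183131900203}
scene 45.92166290841349 277.3328418245631 212.16018278354952 [[ 4.38629539e-01  6.58388502e-01 -6.11660614e-01  1.26076827e+03]
 [ 8.98663099e-01 -3.19108333e-01  3.00955987e-01 -3.53106399e+02]
 [ 2.95996194e-03 -6.81685009e-01 -7.31639793e-01  8.85925215e+02]
 [ 0.00000000e+00  0.00000000e+00  0.00000000e+00  1.00000000e+00]]
top 49.52800376936577 280.73693637909554 212.93026543243639 [[ 2.58784489e-02 -9.89931749e-01  1.39159757e-01  4.26459648e+02]
 [-9.99406193e-01 -2.87878637e-02 -1.89346279e-02  1.05833117e+01]
 [ 2.27501014e-02 -1.38587124e-01 -9.90088906e-01  1.07472224e+03]
 [ 0.00000000e+00  0.00000000e+00  0.00000000e+00  1.00000000e+00]]
wrist 58.02495153987328 282.2775825676539 211.62933330259787 [[ 4.49908975e-01 -8.44703028e-01 -2.89928800e-01  3.67069879e+02]
 [-8.93073845e-01 -4.25907829e-01 -1.44988374e-01 -5.42491085e+02]
 [-1.01082738e-03  3.24159398e-01 -9.46001936e-01  3.71987684e+02]
 [ 0.00000000e+00  0.00000000e+00  0.00000000e+00  1.00000000e+00]]
0.15
```

View pics/scene0.png

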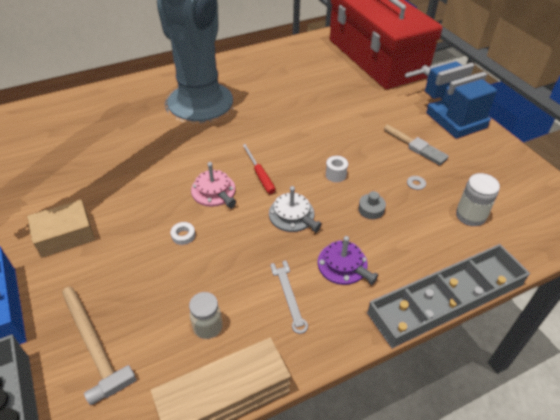

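View pics/top0.png

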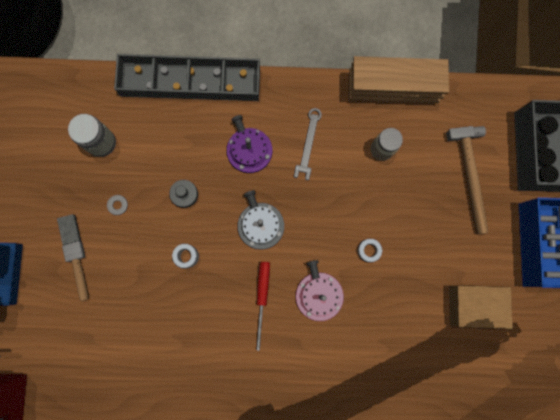

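View pics/wrist0.png

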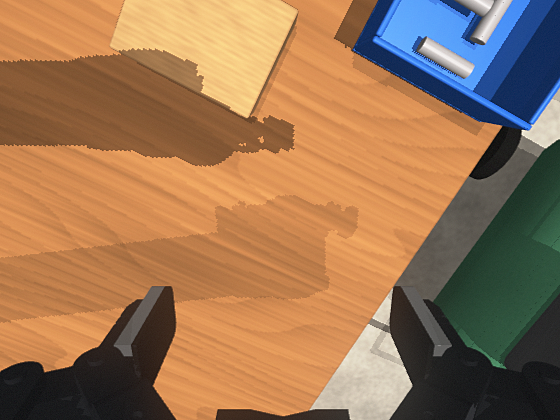

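The top view shows the tall spacer at about (184,256), the cap at (183,193), the grey intake at (260,226) and the short ring at (370,250). In the scene view these are at (337,168), (372,205), (292,208) and (182,232). The wrist camera shows none of them. I'll zoom in for contours.

```bash
python3 - <<'E'
import cv2,numpy as np
t=cv2.imread("pics/top0.png");s=cv2.imread("pics/scene0.png")
def z(i,c,w=35,k=7):
    x,y=c;return cv2.resize(i[y-w:y+w,x-w:x+w],(266,266),interpolation=cv2.INTER_CUBIC)
a=np.hstack([z(t,c) for c in [(184,256),(183,193),(260,226)]])
b=np.hstack([z(s,c) for c in [(337,168),(372,205),(292,208)]])
cv2.imwrite("pics/zoom0.png",np.vstack([a,b]))
E
```

```text
(no output)
```

View pics/zoom0.png

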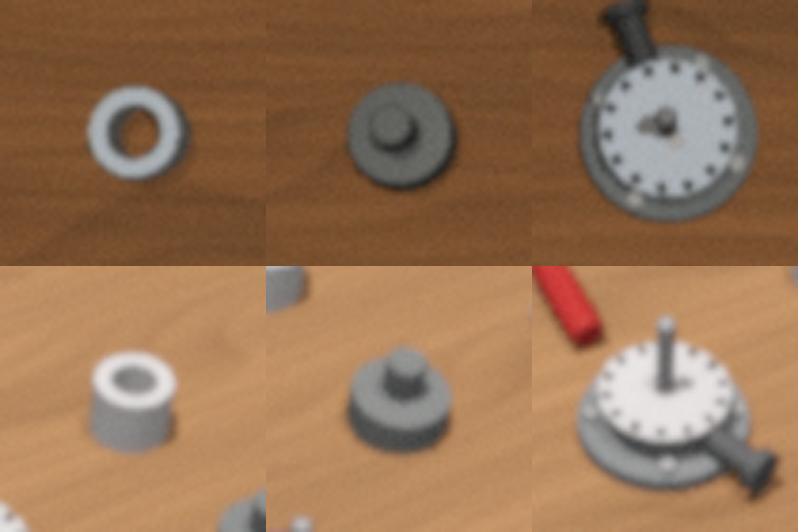

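The zooms show clean rims. Top rim of the spacer, top of the knob, plate disc and post tip are identifiable in both views, so I'll triangulate them.

```bash
cat > h.py <<'E'
import numpy as np,cv2
from cell import ctrl
def cam(n,save=None):
    c=ctrl.read_camera(n)
    if save: cv2.imwrite(f"pics/{save}.png",cv2.cvtColor(c["color"],cv2.COLOR_RGB2BGR))
    c.pop("color") if False else None
    return c
def f(c): return c["color"].shape[0]/2/np.tan(np.radians(c["fov_y"])/2)
def ray(c,p):
    F=f(c);d=np.array([(p[0]-c["cx"])/F,(p[1]-c["cy"])/F,1.]);T=np.array(c["pose"])
    d=T[:3,:3]@d;return T[:3,3],d/np.linalg.norm(d)
def plane(c,p,z):
    o,d=ray(c,p);return o+d*(z-o[2])/d[2]
def tri(l):
    A=np.zeros((3,3));b=np.zeros(3)
    for c,p in l:
        o,d=ray(c,p);P=np.eye(3)-np.outer(d,d);A+=P;b+=P@o
    x=np.linalg.solve(A,b)
    return x,[round(float(np.linalg.norm((np.eye(3)-np.outer(ray(c,p)[1],ray(c,p)[1]))@(x-ray(c,p)[0]))),1) for c,p in l]
def proj(c,X):
    T=np.array(c["pose"]);q=T[:3,:3].T@(np.array(X)-T[:3,3]);return q[:2]/q[2]*f(c)+[c["cx"],c["cy"]]
E
python3 - <<'E'
from h import *
t=cam("top");s=cam("scene")
np.set_printoptions(precision=1,suppress=True)
for n,a,b in [("spacer top",(184.5,256),(337.3,163.3)),("knob",(180.9,191.4),(373.6,193.7)),("plate",(260.8,225.5),(291.7,206.2)),("tip",(260.5,221.8),(292.5,187.2)),("short",(370,250),(182,231))]:
    print(n,*tri([(t,a),(s,b)]))
from scipy.spatial.transform import Rotation as R
st=ctrl.read_state();print(st["position"],st["time_s"])
print(R.from_euler("xyz",st["orientation"],degrees=True).as_matrix())
E
```

```text
spacer top [468.1 206.1  42. ] [1.4, 1.4]
knob [612.7 219.1  56.1] [0.9, 0.9]
plate [543.1  36.9  31. ] [1.2, 1.2]
tip [544.1  36.4  95. ] [1.4, 1.4]
short [ 493.7 -220.    18.9] [0.5, 0.5]
[ 292.9 -579.8  230.6] 0.25
[[-0.   0.9  0.5]
 [ 0.   0.5 -0.9]
 [-1.  -0.  -0. ]]
```

```bash
cat >> h.py <<'E'
from scipy.spatial.transform import Rotation as R
def delta(X):
    st=ctrl.read_state();M=R.from_euler("xyz",st["orientation"],degrees=True).as_matrix()
    print("t",st["time_s"],"at",st["position"].round(1),"jaw yaw",np.degrees(np.arctan2(M[1,2],M[0,2])).round(2),"tilt",M[:2,0].round(4),"w",round(st["grip_width"],1),"F",st["wrist_force"].round(1))
    print("tool delta m",(M.T@(np.array(X)-st["position"])/1000).round(4))
E
python3 -c "
from h import *
delta([468,180,230])"
```

```text
t 0.25 at [ 292.9 -579.8  230.6] jaw yaw -63.2 tilt [-0.0006  0.0011] w 85.8 F [-0.   0.3  1.1]
tool delta m [ 0.0013  0.4989 -0.5992]
```

```bash
python3 -m creep '[{"translation":[0,0.499,-0.599],"twist":0,"grip":1},{"translation":[0,0.499,-0.599],"twist":0,"grip":1},{"translation":[0,0.499,-0.599],"twist":0,"grip":1},{"translation":[0,0.499,-0.599],"twist":0,"grip":1},{"translation":[0,0.499,-0.599],"twist":0,"grip":1},{"translation":[0,0.499,-0.599],"twist":0,"grip":1},{"translation":[0,0.499,-0.599],"twist":0,"grip":1},{"translation":[0,0.499,-0.599],"twist":0,"grip":1},{"translation":[0,0.499,-0.599],"twist":0,"grip":1},{"translation":[0,0.499,-0.599],"twist":0,"grip":1},{"translation":[0,0.499,-0.599],"twist":0,"grip":1},{"translation":[0,0.499,-0.599],"twist":0,"grip":1},{"translation":[0,0.499,-0.599],"twist":0,"grip":1},{"translation":[0,0.499,-0.599],"twist":0,"grip":1},{"translation":[0,0.499,-0.599],"twist":0,"grip":1},{"translation":[0,0.499,-0.599],"twist":0,"grip":1},{"translation":[0,0.499,-0.599],"twist":0,"grip":1},{"translation":[0,0.499,-0.599],"twist":0,"grip":1},{"translation":[0,0.499,-0.599],"twist":0,"grip":1},{"translation":[0,0.499,-0.599],"twist":0,"grip":1}]'; python3 -c "
from h import *
cam('wrist','w1');delta([468,206,230]);print(ctrl.read_state()['joint_positions'].round(1))"
```

```text
time_s: 1.92
position: [468.3, 188.3, 232.4]
orientation: [135.9, 89.6, 73.3]
wrist_force: [0.3, 1.6, -0.7]
grip_width: 85.4
t 1.9667 at [468.  184.2 231.7] jaw yaw -62.75 tilt [0.0004 0.0029] w 85.2 F [-0.4 -0.   0.6]
tool delta m [ 0.0018  0.01   -0.0194]
[  9.9   9.  -38.7 109.9   6.1  63.1 -94. ]
```

View pics/w1.png

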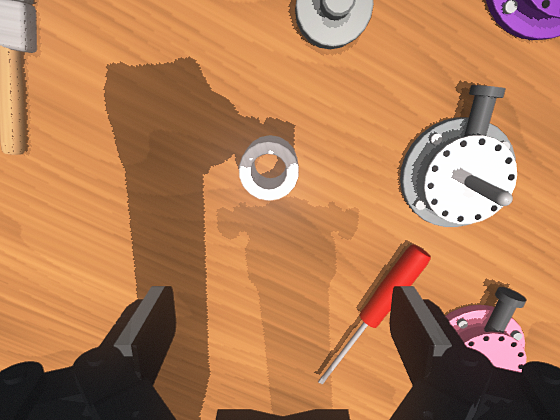

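The wrist view shows the spacer's top rim at about (268,169), half in shadow, the plate at (472,178), the post tip at (505,199) and part of the cap at (335,10). Next I'll zoom in and segment.

```bash
python3 - <<'E'
import cv2,numpy as np
w=cv2.imread("pics/w1.png")
a=cv2.resize(w[120:220,218:318],(400,400),interpolation=cv2.INTER_CUBIC)
b=cv2.resize(w[100:240,395:535],(400,400),interpolation=cv2.INTER_CUBIC)
cv2.imwrite("pics/zw1.png",np.hstack([a,b]))
hsv=cv2.cvtColor(w,cv2.COLOR_BGR2HSV)
m=((hsv[...,1]<60)).astype(np.uint8)*255
n,l,st,c=cv2.connectedComponentsWithStats(m)
for i in range(1,n):
    if st[i,4]>150: print(st[i],c[i].round(1))
m2=((hsv[...,1]<40)&(hsv[...,2]>225)).astype(np.uint8)*255
print("bright")
for k in cv2.findContours(m2,cv2.RETR_EXTERNAL,cv2.CHAIN_APPROX_NONE)[0]:
    if len(k)>40: print(cv2.boundingRect(k),cv2.fitEllipse(cv2.convexHull(k)))
E
```

```text
[   0    0   36   53 1777] [17.7 25. ]
[ 295    0   78   49 3037] [332.4  20.3]
[502   0  16  14 159] [509.7   6.3]
[  400    85   117   142 10957] [460.7 166.6]
[ 239  135   60   66 2432] [268.6 168.6]
[   0  286  175  134 9523] [ 85.7 384.7]
[ 401  286  159  134 7461] [486.2 383.2]
[485 287  41  46 972] [503.9 309. ]
[318 323  50  61 366] [342.7 352.7]
bright
(239, 163, 59, 37) ((268.2739562988281, 172.91517639160156), (52.81852340698242, 58.60932159423828), 95.08187866210938)
(425, 136, 92, 88) ((470.893798828125, 178.8242950439453), (82.32979583740234, 98.75532531738281), 50.349510192871094)
```

View pics/zw1.png

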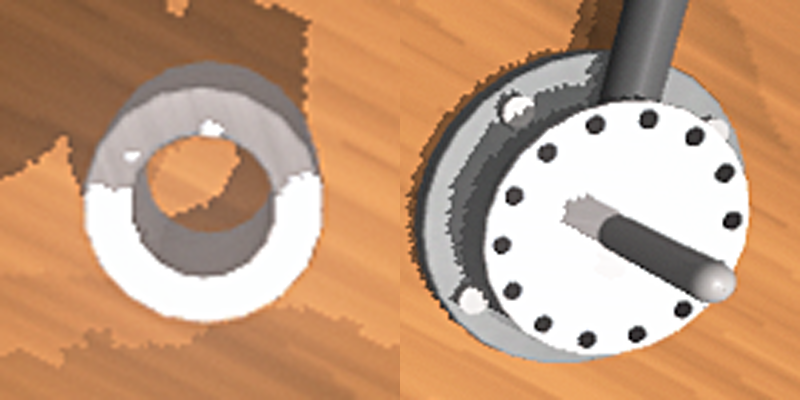

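```bash
python3 - <<'E'
from h import *
np.set_printoptions(precision=1,suppress=True)
w=cam("wrist");t=cam("top");s=cam("scene")
for n,a,z,q in [("spacer",(268.4,170.8),45,((184.5,256),(337.3,163.3))),("plate",(470.8,179.4),36,((260.8,225.5),(291.7,206.2))),("tip",(505.2,198.6),95,((260.5,221.8),(292.5,187.2)))]:
    print(n,plane(w,a,z),plane(t,q[0],z),plane(s,q[1],z),*tri([(w,a),(t,q[0]),(s,q[1])]))
delta([468,206,230])
st=ctrl.read_state();T=w["pose"];print(T)
E
```

```text
spacer [470.4 199.   45. ] [467.4 204.3  45. ] [471.2 205.5  45. ] [469.9 202.7  45.9] [3.7, 2.9, 3.0]
plate [546.  30.  36.] [542.   35.7  36. ] [547.7  35.6  36. ] [545.1  34.3  37. ] [3.4, 3.5, 3.1]
tip [545.   30.8  95. ] [543.5  35.2  95. ] [544.5  37.7  95. ] [544.9  35.1  98.1] [1.8, 1.7, 2.4]
t 2.1167 at [468.2 177.9 230.9] jaw yaw -63.29 tilt [-0. -0.] w 85.3 F [-0.5 -1.2 -0.2]
tool delta m [ 0.  0. -0.]
[[  0.5  -0.8  -0.3 541.9]
 [ -0.9  -0.4  -0.1 221.5]
 [ -0.    0.3  -0.9 373.9]
 [  0.    0.    0.    1. ]]
```

The arm was still settling when that picture was taken, so its pose doesn't match the image. I'll retake it now that the arm has stopped.

```bash
cat >> h.py <<'E'
import pickle
def shot(n,name):
    c=ctrl.read_camera(n);pickle.dump(c,open(f"{name}.pkl","wb"))
    cv2.imwrite(f"pics/{name}.png",cv2.cvtColor(c["color"],cv2.COLOR_RGB2BGR));return c
def load(name): return pickle.load(open(f"{name}.pkl","rb"))
E
python3 - <<'E'
from h import *
np.set_printoptions(precision=1,suppress=True)
delta([0,0,0]);c=shot("wrist","w2");delta([0,0,0])
shot("top","t2");shot("scene","s2")
w=cv2.imread("pics/w2.png")
hsv=cv2.cvtColor(w,cv2.COLOR_BGR2HSV)
m=((hsv[...,1]<60)).astype(np.uint8)*255
n,l,st,cc=cv2.connectedComponentsWithStats(m)
for i in range(1,n):
    if st[i,4]>150: print(st[i],cc[i].round(1))
a=cv2.resize(w[100:200,218:318],(400,400),interpolation=cv2.INTER_CUBIC)
b=cv2.resize(w[80:220,395:535],(400,400),interpolation=cv2.INTER_CUBIC)
cv2.imwrite("pics/zw2.png",np.hstack([a,b]))
E
```

```text
t 2.1167 at [468.2 177.9 230.9] jaw yaw -63.29 tilt [-0. -0.] w 85.3 F [-0.5 -1.2 -0.2]
tool delta m [ 0.2 -0.5 -0.1]
t 2.1667 at [468.3 177.4 230.9] jaw yaw -63.36 tilt [-0. -0.] w 85.3 F [-0.2 -0.6 -0.1]
tool delta m [ 0.2 -0.5 -0.1]
[  0   0  20  48 893] [ 8.9 24.1]
[ 281    0   77   41 2386] [317.9  16.5]
[  391    75   117   144 11087] [451. 158.]
[ 227  129   60   66 2481] [256.9 162.8]
[478 279  41  46 968] [497.  301.3]
[   0  286  169  134 9498] [ 85.3 384.5]
[ 401  287   51   71 1086] [428.2 322.2]
[312 317  48  62 365] [336.  347.7]
[ 422  362  138   58 5859] [499.2 395.7]
```

View pics/zw2.png

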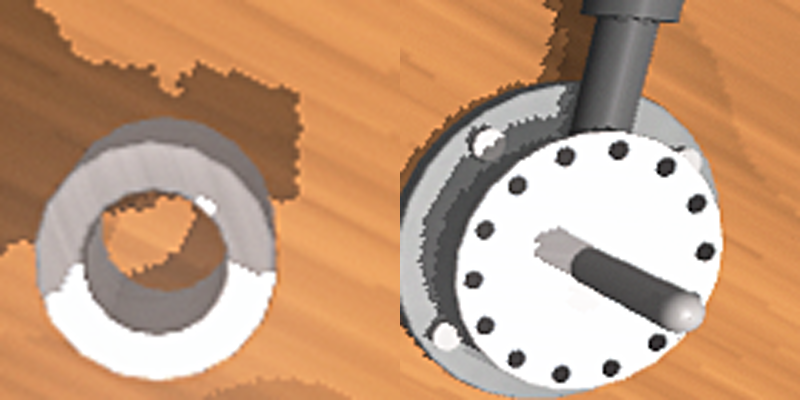

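Rims in this settled picture: spacer top centre (256.6,164.9), plate (460.8,170.3), post tip (493.7,187.8).

```bash
python3 - <<'E'
from h import *
np.set_printoptions(precision=1,suppress=True)
w=load("w2");t=load("t2");s=load("s2")
for n,a,z,q in [("spacer",(256.6,164.9),45,((184.5,256),(337.3,163.3))),("plate",(460.8,170.3),36,((260.8,225.5),(291.7,206.2))),("tip",(493.7,187.8),95,((260.5,221.8),(292.5,187.2)))]:
    print(n,plane(w,a,z),plane(t,q[0],z),plane(s,q[1],z),*tri([(w,a),(t,q[0]),(s,q[1])]))
delta([469,204.5,120])
E
```

```text
spacer [470.8 203.6  45. ] [467.4 204.3  45. ] [471.2 205.5  45. ] [469.3 204.8  43.4] [1.8, 1.9, 1.7]
plate [547.4  35.5  36. ] [542.   35.7  36. ] [547.7  35.6  36. ] [545.2  35.7  34.1] [2.4, 2.9, 1.2]
tip [546.6  36.6  95. ] [543.5  35.2  95. ] [544.5  37.7  95. ] [545.1  36.4  95.3] [1.5, 2.0, 1.0]
t 2.2667 at [468.5 177.4 231.1] jaw yaw -63.38 tilt [-0. -0.] w 85.4 F [-0.   0.9 -0.4]
tool delta m [ 0.1  0.  -0. ]
```

```bash
sed -i 's/print("tool delta m",(\(.*\)).round(4))/np.set_printoptions(precision=4,suppress=True);print("tool delta m",(\1))/' h.py; python3 -c "
from h import *
delta([470,204.4,110])"
```

```text
t 2.2667 at [468.5 177.4 231.1] jaw yaw -63.38 tilt [-0.0002 -0.0012] w 85.4 F [-0.   0.9 -0.4]
tool delta m [ 0.121   0.0136 -0.0236]
```

```bash
python3 -m creep '[{"translation":[0.03,0.0136,-0.0236],"twist":0,"grip":1},{"translation":[0.06,0.0136,-0.0236],"twist":0,"grip":1},{"translation":[0.09,0.0136,-0.0236],"twist":0,"grip":1},{"translation":[0.121,0.0136,-0.0236],"twist":0,"grip":1},{"translation":[0.121,0.0136,-0.0236],"twist":0,"grip":1},{"translation":[0.121,0.0136,-0.0236],"twist":0,"grip":1},{"translation":[0.121,0.0136,-0.0236],"twist":0,"grip":1},{"translation":[0.121,0.0136,-0.0236],"twist":0,"grip":1}]'; python3 -c "
from h import *
delta([470,204.4,10]);shot('wrist','w3');delta([470,204.4,10])"
```

```text
time_s: 2.93
position: [471.9, 207.2, 112.7]
orientation: [80.5, 89.7, 17.3]
wrist_force: [0.5, -0.3, -0.4]
grip_width: 85.7
t 2.9333 at [471.9 207.2 112.7] jaw yaw -63.25 tilt [0.0044 0.0014] w 85.7 F [ 0.5 -0.3 -0.4]
tool delta m [ 0.1027 -0.0034  0.0016]
t 2.9833 at [471.9 207.3 112.8] jaw yaw -63.24 tilt [0.0046 0.0013] w 85.4 F [-0.3 -0.8  0. ]
tool delta m [ 0.1028 -0.0035  0.0017]
```

View pics/w3.png

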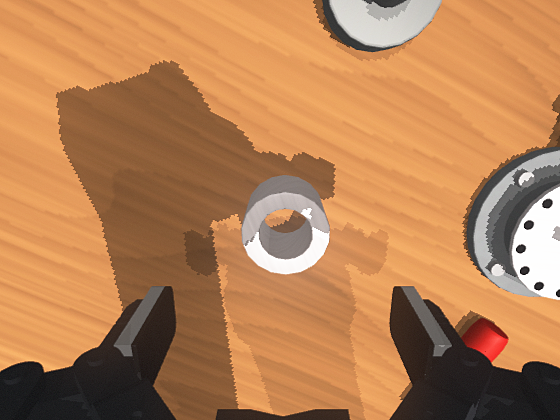

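The spacer sits centred between the jaws; its rim spans columns 243–330 and rows 191–273, so the centre is (286.5,232).

```bash
python3 -c "
from h import *
w=load('w3');print(plane(w,(286.5,232),45), tri([(w,(286.5,232)),(load('w2'),(256.6,164.9))]))
delta([470.5,204.2,11])"
```

```text
[472.01588318 203.87909405  45.        ] (array([470.05053407, 203.17082502,  40.19094266]), [0.4, 0.4])
t 2.9833 at [471.9 207.3 112.8] jaw yaw -63.24 tilt [0.0046 0.0013] w 85.4 F [-0.3 -0.8  0. ]
tool delta m [ 0.1018 -0.0031  0.0021]
```

```bash
python3 -m creep '[{"translation":[0.025,-0.003,0.002],"twist":0,"grip":1},{"translation":[0.05,-0.003,0.002],"twist":0,"grip":1},{"translation":[0.07,-0.003,0.002],"twist":0,"grip":1},{"translation":[0.085,-0.003,0.002],"twist":0,"grip":1},{"translation":[0.095,-0.003,0.002],"twist":0,"grip":1},{"translation":[0.1,-0.003,0.002],"twist":0,"grip":1},{"translation":[0.1,-0.003,0.002],"twist":0,"grip":1},{"translation":[0.1,-0.003,0.002],"twist":0,"grip":1},{"translation":[0.1,-0.003,0.002],"twist":0,"grip":1}]'; python3 -c "
from h import *
delta([470.5,204.2,11])"
```

```text
time_s: 3.73
position: [469.3, 204.2, 11.6]
orientation: [85.0, 89.8, 21.8]
wrist_force: [-0.4, -0.2, -0.5]
grip_width: 85.4
t 3.7333 at [469.3 204.2  11.6] jaw yaw -63.2 tilt [0.0025 0.001 ] w 85.4 F [-0.4 -0.2 -0.5]
tool delta m [0.0006 0.0011 0.0005]
```

Close the gripper.

```bash
python3 -m creep '[{"translation":[0,0,0],"twist":0,"grip":0.3},{"translation":[0,0,0],"twist":0,"grip":0.3},{"translation":[0,0,0],"twist":0,"grip":0.3},{"translation":[0,0,0],"twist":0,"grip":0.3},{"translation":[0,0,0],"twist":0,"grip":0.3},{"translation":[0,0,0],"twist":0,"grip":0.3},{"translation":[0,0,0],"twist":0,"grip":0.3},{"translation":[0,0,0],"twist":0,"grip":0.3},{"translation":[0,0,0],"twist":0,"grip":0.3},{"translation":[0,0,0],"twist":0,"grip":0.3}]'
```

```text
time_s: 4.57
position: [469.0, 203.9, 11.3]
orientation: [72.2, 89.9, 9.0]
wrist_force: [-1.2, -1.3, 5.7]
grip_width: 51.8
```

```bash
python3 -m creep '[{"translation":[-0.02,0,0],"twist":0,"grip":0.3},{"translation":[-0.05,0,0],"twist":0,"grip":0.3},{"translation":[-0.08,0,0],"twist":0,"grip":0.3},{"translation":[-0.11,0,0],"twist":0,"grip":0.3},{"translation":[-0.13,0,0],"twist":0,"grip":0.3},{"translation":[-0.13,0,0],"twist":0,"grip":0.3},{"translation":[-0.13,0,0],"twist":0,"grip":0.3},{"translation":[-0.13,0,0],"twist":0,"grip":0.3},{"translation":[-0.13,0,0],"twist":0,"grip":0.3}]';  python3 -c "
from h import *
shot('wrist','w4');delta([545,36,141])"
```

```text
time_s: 5.32
position: [466.4, 202.6, 138.3]
orientation: [-96.1, 89.8, -159.3]
wrist_force: [0.5, -0.6, -2.0]
grip_width: 51.7
t 5.3667 at [466.5 202.7 138.3] jaw yaw -63.19 tilt [-0.0039 -0.0013] w 51.7 F [-1.   0.2 -2.1]
tool delta m [-0.0028 -0.0052  0.1842]
```

View pics/w4.png

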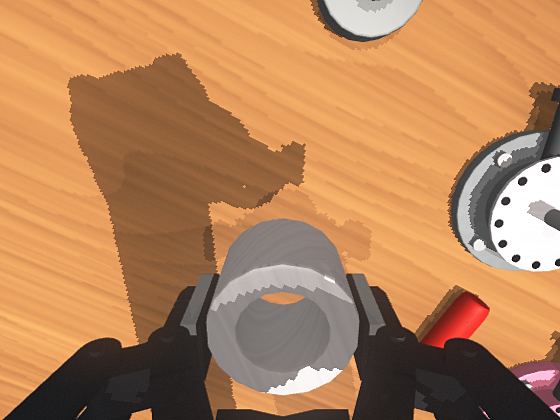

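The spacer is held squarely; its rim centre is at about (282.5,329).

```bash
python3 -c "
from h import *
w=load('w4');p=plane(w,(282.5,329),172);print(p)
st=ctrl.read_state();off=p-st['position'];off[2]=0;print(off)
delta(np.array([545.8,36,150])-off)"
```

```text
[470.28674793 204.07955171 172.        ]
[3.77354371 1.36027277 0.        ]
t 5.3667 at [466.5 202.7 138.3] jaw yaw -63.19 tilt [-0.0039 -0.0013] w 51.7 F [-1.   0.2 -2.1]
tool delta m [-0.0118 -0.0085  0.1841]
```

```bash
python3 -m creep '[{"translation":[-0.012,-0.001,0.03],"twist":0,"grip":0.3},{"translation":[-0.012,-0.003,0.065],"twist":0,"grip":0.3},{"translation":[-0.012,-0.005,0.1],"twist":0,"grip":0.3},{"translation":[-0.012,-0.006,0.135],"twist":0,"grip":0.3},{"translation":[-0.012,-0.007,0.165],"twist":0,"grip":0.3},{"translation":[-0.012,-0.007,0.184],"twist":0,"grip":0.3},{"translation":[-0.012,-0.007,0.184],"twist":0,"grip":0.3},{"translation":[-0.012,-0.007,0.184],"twist":0,"grip":0.3},{"translation":[-0.012,-0.007,0.184],"twist":0,"grip":0.3},{"translation":[-0.012,-0.007,0.184],"twist":0,"grip":0.3},{"translation":[-0.012,-0.007,0.184],"twist":0,"grip":0.3},{"translation":[-0.012,-0.007,0.184],"twist":0,"grip":0.3}]';  python3 -c "
from h import *
shot('wrist','w5');shot('scene','s5');delta([545,36,60])
a=cv2.imread('pics/w5.png')[150:400,130:430];b=cv2.imread('pics/s5.png')[100:270,190:400]
cv2.imwrite('pics/v5.png',np.hstack([cv2.resize(a,(400,333)),cv2.resize(b,(400,333))]))"
```

```text
time_s: 6.37
position: [544.3, 37.7, 152.2]
orientation: [-161.0, 90.0, 136.0]
wrist_force: [0.0, 0.8, -1.6]
grip_width: 51.9
t 6.4667 at [544.6  37.1 152.3] jaw yaw -63.1 tilt [0.     0.0001] w 51.7 F [ 0.2  0.6 -1.5]
tool delta m [ 0.0923 -0.0001  0.0012]
```

View pics/v5.png

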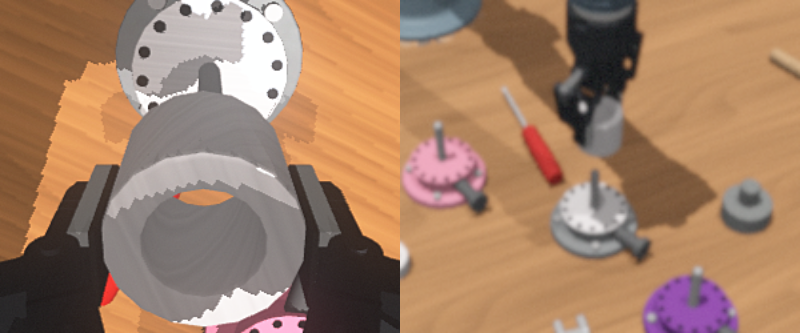

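The wrist view shows the spacer rim centred at about (283,329), with the post just behind and below it at about (208,70) in the crop. I'll compare the rim centre to the post axis.

```bash
python3 -c "
from h import *
w=load('w5');p=plane(w,(283,329.3),186);print(p)
u=plane(w,(283,329.3),186)
s=load('s5');print('scene post',proj(s,[545.5,36,36]),proj(s,[545.5,36,97]),'wrist plate',proj(w,[545.5,36,36]))
"
```

```text
[548.03702175  38.94474703 186.        ]
scene post [291.4145292  205.54100153] [292.04887637 187.06907872] wrist plate [284.48087899 204.00413144]
```

```bash
python3 -m creep '[{"translation":[0.0,-0.002,0.001],"twist":0,"grip":0.3},{"translation":[0.02,-0.002,0.001],"twist":0,"grip":0.3},{"translation":[0.035,-0.002,0.001],"twist":0,"grip":0.3},{"translation":[0.05,-0.002,0.001],"twist":0,"grip":0.3},{"translation":[0.06,-0.002,0.001],"twist":0,"grip":0.3},{"translation":[0.068,-0.002,0.001],"twist":0,"grip":0.3},{"translation":[0.068,-0.002,0.001],"twist":0,"grip":0.3},{"translation":[0.068,-0.002,0.001],"twist":0,"grip":0.3},{"translation":[0.068,-0.002,0.001],"twist":0,"grip":0.3}]';  python3 -c "
from h import *
shot('wrist','w6');shot('scene','s6');delta([545,36,47.5])
a=cv2.imread('pics/w6.png')[150:400,130:430];b=cv2.imread('pics/s6.png')[130:230,235:355]
cv2.imwrite('pics/v6.png',np.hstack([cv2.resize(a,(400,333)),cv2.resize(b,(400,333))]))"
```

```text
time_s: 7.22
position: [544.3, 34.5, 85.1]
orientation: [69.3, 89.9, 6.1]
wrist_force: [-0.0, -0.2, -1.7]
grip_width: 51.9
t 7.3167 at [544.5  34.5  85.3] jaw yaw -63.2 tilt [0.0022 0.0001] w 51.8 F [-0.3 -0.1 -1.3]
tool delta m [ 0.0378  0.001  -0.0011]
```

View pics/v6.png

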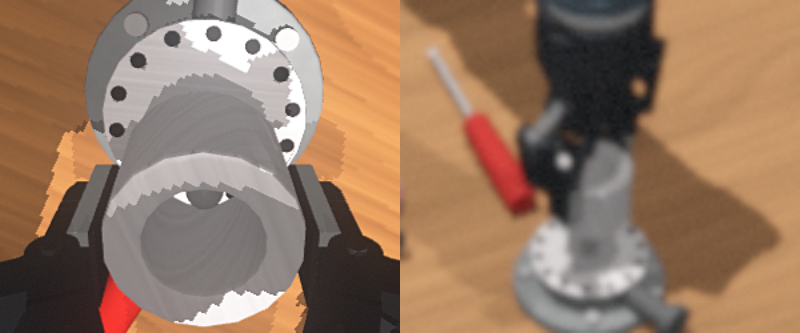

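The post tip is inside the bore, at about (205,195) in the crop and centred sideways. Force shows only the part's weight, so I'm lowering further.

```bash
python3 -m creep '[{"translation":[0.015,0,0],"twist":0,"grip":0.3},{"translation":[0.025,0,0],"twist":0,"grip":0.3},{"translation":[0.032,0,0],"twist":0,"grip":0.3},{"translation":[0.034,0,0],"twist":0,"grip":0.3},{"translation":[0.034,0,0],"twist":0,"grip":0.3},{"translation":[0.034,0,0],"twist":0,"grip":0.3},{"translation":[0.034,0,0],"twist":0,"grip":0.3}]'; python3 -m creep '[{"translation":[0.001,0,0],"twist":0,"grip":0.3},{"translation":[0.002,0,0],"twist":0,"grip":0.3},{"translation":[0.002,0,0],"twist":0,"grip":0.3},{"translation":[0.002,0,0],"twist":0,"grip":0.3}]'
```

```text
time_s: 7.9
position: [544.0, 34.5, 50.8]
orientation: [71.1, 89.9, 8.0]
wrist_force: [0.3, -0.3, -1.7]
grip_width: 51.4
time_s: 8.23
position: [543.5, 34.3, 48.4]
orientation: [44.9, 90.0, -18.3]
wrist_force: [-0.3, 0.2, -1.4]
grip_width: 51.9
```

```bash
python3 -m creep '[{"translation":[0.001,0,0],"twist":0,"grip":0.3},{"translation":[0.001,0,0],"twist":0,"grip":0.3},{"translation":[0.001,0,0],"twist":0,"grip":0.3}]'; python3 -m creep '[{"translation":[0.001,0,0],"twist":0,"grip":0.3},{"translation":[0.001,0,0],"twist":0,"grip":0.3},{"translation":[0.001,0,0],"twist":0,"grip":0.3}]'
```

```text
time_s: 8.48
position: [543.6, 34.4, 47.3]
orientation: [81.9, 90.0, 18.7]
wrist_force: [0.3, 0.4, -1.1]
grip_width: 52.0
time_s: 8.73
position: [543.6, 34.4, 47.3]
orientation: [-40.4, 90.0, -103.6]
wrist_force: [-2.4, -0.7, 5.4]
grip_width: 51.9
```

Contact came at TCP z = 47.3, the predicted height for resting on the plate, with Fz up from −1.1 to +5.4 N. I'll release and retract.

```bash
python3 -m creep '[{"translation":[0,0,0],"twist":0,"grip":1},{"translation":[0,0,0],"twist":0,"grip":1},{"translation":[0,0,0],"twist":0,"grip":1},{"translation":[0,0,0],"twist":0,"grip":1},{"translation":[0,0,0],"twist":0,"grip":1},{"translation":[0,0,0],"twist":0,"grip":1},{"translation":[0,0,0],"twist":0,"grip":1}]'; python3 -m creep '[{"translation":[-0.02,0,0],"twist":0,"grip":1},{"translation":[-0.05,0,0],"twist":0,"grip":1},{"translation":[-0.085,0,0],"twist":0,"grip":1},{"translation":[-0.12,0,0],"twist":0,"grip":1},{"translation":[-0.15,0,0],"twist":0,"grip":1},{"translation":[-0.15,0,0],"twist":0,"grip":1},{"translation":[-0.15,0,0],"twist":0,"grip":1},{"translation":[-0.15,0,0],"twist":0,"grip":1},{"translation":[-0.15,0,0],"twist":0,"grip":1},{"translation":[-0.15,0,0],"twist":0,"grip":1}]';  python3 -c "
from h import *
shot('wrist','w7');delta([612.5,219,190])"
```

```text
time_s: 9.32
position: [543.5, 34.4, 46.2]
orientation: [-151.0, 90.0, 145.8]
wrist_force: [-0.2, 0.5, -0.3]
grip_width: 85.4
time_s: 10.15
position: [542.0, 34.1, 194.3]
orientation: [-116.9, 89.8, 179.9]
wrist_force: [0.0, 1.1, -0.6]
grip_width: 85.3
t 10.2 at [542.2  34.2 194.5] jaw yaw -63.19 tilt [-0.0035  0.0001] w 85.4 F [ 0.3 -0.7  0.2]
tool delta m [ 0.0043  0.1461 -0.1332]
```

View pics/w7.png

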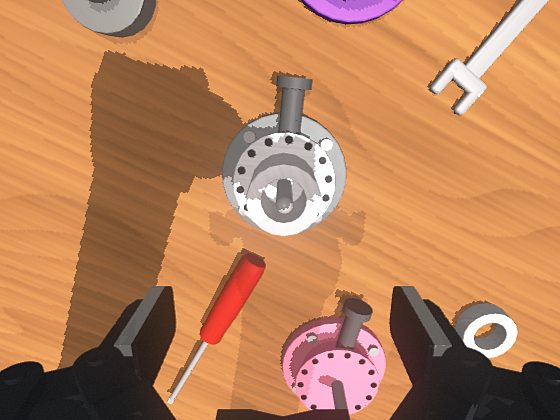

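The spacer sits on the plate with its rim centred at about (284,199) and the post tip inside the bore at (284,205). Now the cap.

```bash
python3 -m creep '[{"translation":[0.0,0.02,-0.018],"twist":0,"grip":1},{"translation":[0.0,0.045,-0.041],"twist":0,"grip":1},{"translation":[0.0,0.07,-0.064],"twist":0,"grip":1},{"translation":[0.0,0.095,-0.087],"twist":0,"grip":1},{"translation":[0.0,0.12,-0.11],"twist":0,"grip":1},{"translation":[0.01,0.138,-0.126],"twist":0,"grip":1},{"translation":[0.04,0.146,-0.133],"twist":0,"grip":1},{"translation":[0.05,0.146,-0.133],"twist":0,"grip":1},{"translation":[0.05,0.146,-0.133],"twist":0,"grip":1},{"translation":[0.05,0.146,-0.133],"twist":0,"grip":1},{"translation":[0.05,0.146,-0.133],"twist":0,"grip":1},{"translation":[0.05,0.146,-0.133],"twist":0,"grip":1},{"translation":[0.05,0.146,-0.133],"twist":0,"grip":1}]';  python3 -c "
from h import *
w=load('w7');print('spacer now',plane(w,(284,199),81))
delta([612.5,219,190]);shot('wrist','w8');delta([612.5,219,190])"
```

```text
time_s: 11.28
position: [614.9, 218.0, 147.9]
orientation: [67.1, 89.9, 3.8]
wrist_force: [-0.2, -0.2, 0.2]
grip_width: 85.3
spacer now [546.79079445  34.8316879   81.        ]
t 11.2833 at [614.9 218.  147.9] jaw yaw -63.3 tilt [0.0026 0.0002] w 85.3 F [-0.2 -0.2  0.2]
tool delta m [-0.0421 -0.0016 -0.0019]
t 11.3333 at [614.8 218.2 147.8] jaw yaw -63.28 tilt [0.0024 0.0002] w 85.5 F [-0.4 -0.3 -0.2]
tool delta m [-0.0422 -0.0016 -0.0017]
```

View pics/w8.png

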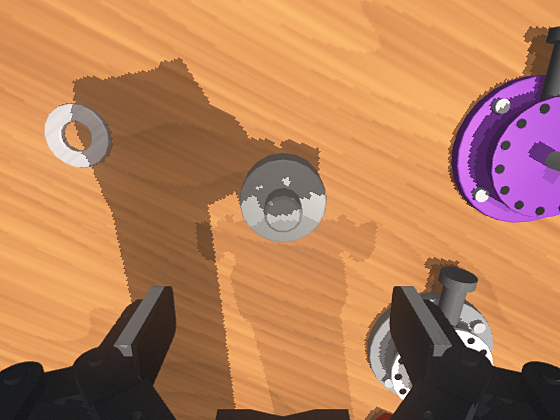

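```bash
python3 -c "
import cv2
w=cv2.imread('pics/w8.png');cv2.imwrite('pics/z8.png',cv2.resize(w[145:255,228:338],(550,550),interpolation=cv2.INTER_CUBIC))"
```

```text
(no output)
```

View pics/z8.png

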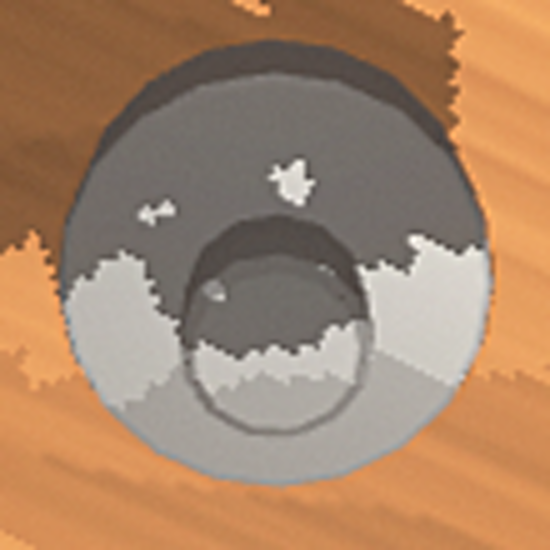

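In the zoom the body-top circle is centred at about (283.3,200.6) and the knob top at about (283.5,213.5).

```bash
python3 -c "
from h import *
w=load('w8');t=load('t2');s=load('s2')
print(plane(w,(283.3,200.6),28),plane(w,(283.5,213.5),56), tri([(w,(283.5,213.5)),(t,(180.9,191.4)),(s,(373.6,193.7))]))
delta([613.5,218.3,31])"
```

```text
[617.33716751 217.65590838  28.        ] [617.14505862 217.56915279  56.        ] (array([614.3550379 , 218.35836752,  56.22952906]), [2.9, 2.1, 1.5])
t 11.3333 at [614.8 218.2 147.8] jaw yaw -63.28 tilt [0.0024 0.0002] w 85.5 F [-0.4 -0.3 -0.2]
tool delta m [ 0.1168 -0.0014 -0.0008]
```

```bash
python3 -m creep '[{"translation":[0.03,0,0],"twist":0,"grip":1},{"translation":[0.06,0,0],"twist":0,"grip":1},{"translation":[0.085,0,0],"twist":0,"grip":1},{"translation":[0.1,0,0],"twist":0,"grip":1},{"translation":[0.11,0,0],"twist":0,"grip":1},{"translation":[0.115,0,0],"twist":0,"grip":1},{"translation":[0.116,0,0],"twist":0,"grip":1},{"translation":[0.116,0,0],"twist":0,"grip":1},{"translation":[0.116,0,0],"twist":0,"grip":1},{"translation":[0.116,0,0],"twist":0,"grip":1}]';  python3 -c "
from h import *
delta([615.2,218.3,31])"
```

```text
time_s: 12.17
position: [615.1, 219.6, 32.0]
orientation: [84.0, 89.8, 20.8]
wrist_force: [-0.9, -0.4, 0.6]
grip_width: 85.2
t 12.1667 at [615.1 219.6  32. ] jaw yaw -63.19 tilt [0.0028 0.0011] w 85.2 F [-0.9 -0.4  0.6]
tool delta m [ 0.001  -0.0005  0.0012]
```

```bash
python3 -m creep '[{"translation":[0.001,0,0.001],"twist":0,"grip":0.6},{"translation":[0.001,0,0.001],"twist":0,"grip":0.1},{"translation":[0.001,0,0.001],"twist":0,"grip":0.1},{"translation":[0.001,0,0.001],"twist":0,"grip":0.1},{"translation":[0.001,0,0.001],"twist":0,"grip":0.1},{"translation":[0.001,0,0.001],"twist":0,"grip":0.1},{"translation":[0.001,0,0.001],"twist":0,"grip":0.1},{"translation":[0.001,0,0.001],"twist":0,"grip":0.1},{"translation":[0.001,0,0.001],"twist":0,"grip":0.1},{"translation":[0.001,0,0.001],"twist":0,"grip":0.1},{"translation":[0.001,0,0.001],"twist":0,"grip":0.1},{"translation":[0.001,0,0.001],"twist":0,"grip":0.1},{"translation":[0.001,0,0.001],"twist":0,"grip":0.1},{"translation":[0.001,0,0.001],"twist":0,"grip":0.1}]'
```

```text
time_s: 13.33
position: [614.5, 218.2, 29.5]
orientation: [90.5, 90.0, 27.3]
wrist_force: [-0.1, 0.2, 2.5]
grip_width: 24.3
```

Knob gripped at 24.3 mm. Lifting.

```bash
python3 -m creep '[{"translation":[-0.01,0,0],"twist":0,"grip":0.1},{"translation":[-0.03,0,0],"twist":0,"grip":0.1},{"translation":[-0.06,0,0],"twist":0,"grip":0.1},{"translation":[-0.09,0,0],"twist":0,"grip":0.1},{"translation":[-0.115,0,0],"twist":0,"grip":0.1},{"translation":[-0.13,0,0],"twist":0,"grip":0.1},{"translation":[-0.13,0,0],"twist":0,"grip":0.1},{"translation":[-0.13,0,0],"twist":0,"grip":0.1},{"translation":[-0.13,0,0],"twist":0,"grip":0.1},{"translation":[-0.13,0,0],"twist":0,"grip":0.1},{"translation":[-0.13,0,0],"twist":0,"grip":0.1}]';  python3 -c "
from h import *
shot('wrist','w9');shot('scene','s9');delta([544,34.5,160])
a=cv2.imread('pics/w9.png');b=cv2.imread('pics/s9.png')[100:310,230:440]
cv2.imwrite('pics/v9.png',np.hstack([cv2.resize(a,(440,330)),cv2.resize(b,(330,330))]))"
```

```text
time_s: 14.25
position: [612.9, 217.3, 156.8]
orientation: [-97.9, 89.8, -161.1]
wrist_force: [0.3, -0.7, -0.6]
grip_width: 24.4
t 14.35 at [613.4 217.7 157.6] jaw yaw -63.19 tilt [-0.0027 -0.0008] w 23.7 F [ 0.7  0.5 -1.7]
tool delta m [-0.0021 -0.1445  0.1322]
```

View pics/v9.png

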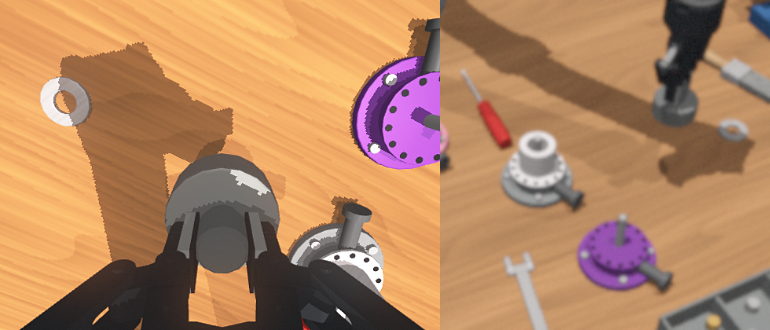

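The cap is held level, with the knob top at about (283,318) in the full image. In the scene view the spacer stands flat on the plate.

```bash
python3 -c "
from h import *
import cv2
w=cv2.imread('pics/w9.png');cv2.imwrite('pics/z9.png',cv2.resize(w[180:370,190:380],(570,570),interpolation=cv2.INTER_CUBIC))
w=cv2.imread('pics/s9.png');cv2.imwrite('pics/zs9.png',cv2.resize(w[170:240,250:340],(720,560),interpolation=cv2.INTER_CUBIC))
"
```

```text
(no output)
```

View pics/z9.png

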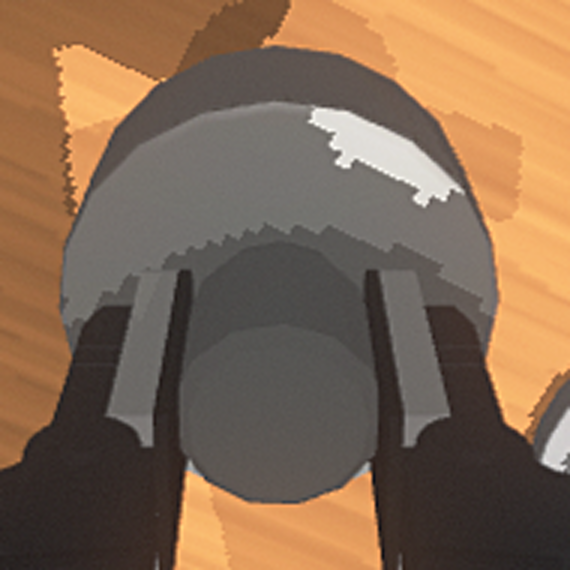

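View pics/zs9.png

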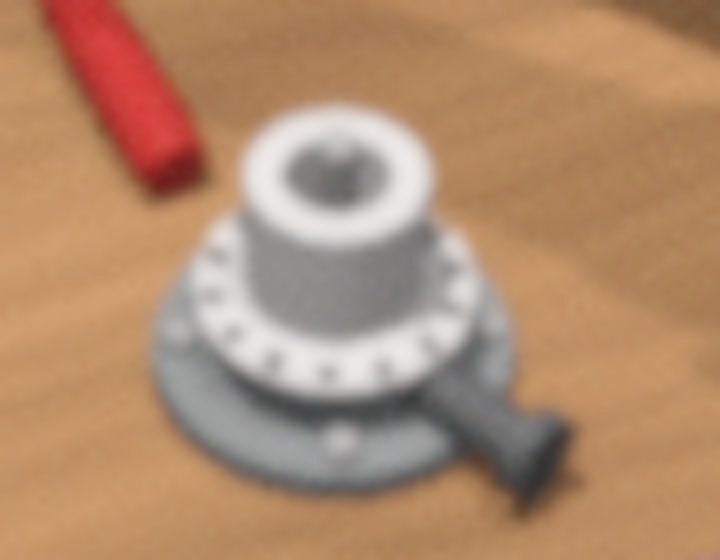

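```bash
python3 -c "
from h import *
w=load('w9');s=load('s9');w7=load('w7')
print('spacer',plane(s,(291.8,191.5),81),tri([(s,(291.8,191.5)),(w7,(284,199))]))
p=plane(w,(283,318),184);print('knob',p);st=ctrl.read_state();o=p-st['position'];o[2]=0;print(o)
delta(np.array([546,35.5,163])-o)"
```

```text
spacer [543.80528615  36.66790204  81.        ] (array([547.50629898,  35.07766697,  84.73006838]), [0.4, 0.4])
knob [616.62498473 218.49454807 184.        ]
[3.25097628 0.83350822 0.        ]
t 14.35 at [613.4 217.7 157.6] jaw yaw -63.19 tilt [-0.0027 -0.0008] w 23.7 F [ 0.7  0.5 -1.7]
tool delta m [-0.005  -0.1456  0.1315]
```

```bash
python3 -m creep '[{"translation":[-0.005,-0.015,0.014],"twist":0,"grip":0.1},{"translation":[-0.005,-0.035,0.032],"twist":0,"grip":0.1},{"translation":[-0.005,-0.06,0.055],"twist":0,"grip":0.1},{"translation":[-0.005,-0.085,0.077],"twist":0,"grip":0.1},{"translation":[-0.005,-0.11,0.1],"twist":0,"grip":0.1},{"translation":[-0.005,-0.13,0.119],"twist":0,"grip":0.1},{"translation":[-0.005,-0.145,0.132],"twist":0,"grip":0.1},{"translation":[-0.005,-0.145,0.132],"twist":0,"grip":0.1},{"translation":[-0.005,-0.145,0.132],"twist":0,"grip":0.1},{"translation":[-0.005,-0.145,0.132],"twist":0,"grip":0.1},{"translation":[-0.005,-0.145,0.132],"twist":0,"grip":0.1},{"translation":[-0.005,-0.145,0.132],"twist":0,"grip":0.1},{"translation":[-0.005,-0.145,0.132],"twist":0,"grip":0.1},{"translation":[-0.005,-0.145,0.132],"twist":0,"grip":0.1}]';  python3 -c "
from h import *
shot('wrist','w10');shot('scene','s10');shot('top','t10');delta([543.5,34.6,112])
a=cv2.imread('pics/w10.png')[150:400,130:430];b=cv2.imread('pics/s10.png')[120:240,220:370]
cv2.imwrite('pics/v10.png',np.hstack([cv2.resize(a,(400,333)),cv2.resize(b,(400,333))]))"
```

```text
time_s: 15.52
position: [544.5, 36.0, 164.3]
orientation: [148.2, 90.0, 85.1]
wrist_force: [-0.7, -0.3, -1.4]
grip_width: 23.9
t 15.6667 at [544.4  35.2 164.3] jaw yaw -63.16 tilt [-0.      0.0002] w 24.2 F [-0.2  0.  -1.6]
tool delta m [ 0.0523 -0.0011  0.0001]
```

View pics/v10.png

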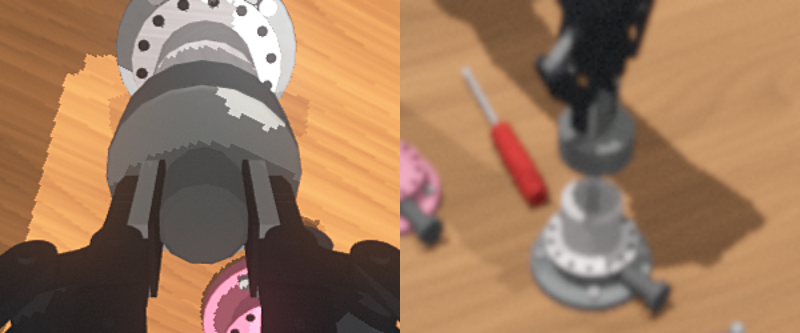

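The scene view shows the cap directly above the spacer, in line with it. I'll lower it in stages: contact is expected at TCP z ≈ 110.5.

```bash
python3 -m creep '[{"translation":[0.01,-0.001,0],"twist":0,"grip":0.1},{"translation":[0.022,-0.001,0],"twist":0,"grip":0.1},{"translation":[0.034,-0.001,0],"twist":0,"grip":0.1},{"translation":[0.044,-0.001,0],"twist":0,"grip":0.1},{"translation":[0.048,-0.001,0],"twist":0,"grip":0.1},{"translation":[0.048,-0.001,0],"twist":0,"grip":0.1},{"translation":[0.048,-0.001,0],"twist":0,"grip":0.1},{"translation":[0.048,-0.001,0],"twist":0,"grip":0.1}]'; python3 -m creep '[{"translation":[0.001,0,0],"twist":0,"grip":0.1},{"translation":[0.002,0,0],"twist":0,"grip":0.1},{"translation":[0.003,0,0],"twist":0,"grip":0.1},{"translation":[0.003,0,0],"twist":0,"grip":0.1},{"translation":[0.003,0,0],"twist":0,"grip":0.1}]'; python3 -c "
from h import *
shot('scene','s11');b=cv2.imread('pics/s11.png')[150:240,235:355]
cv2.imwrite('pics/v11.png',cv2.resize(b,(600,450)))"
```

```text
time_s: 16.33
position: [544.0, 34.6, 116.6]
orientation: [80.0, 89.9, 16.8]
wrist_force: [-0.3, 0.4, -1.0]
grip_width: 23.8
time_s: 16.75
position: [543.5, 34.4, 113.4]
orientation: [33.7, 90.0, -29.5]
wrist_force: [0.2, 0.1, -1.5]
grip_width: 24.0
```

View pics/v11.png

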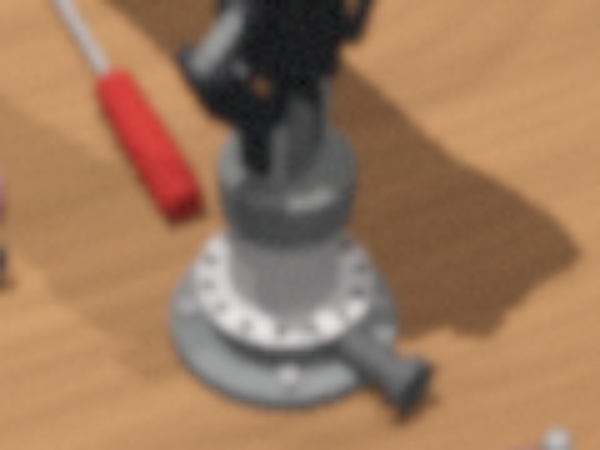

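The cap is just above the spacer, concentric, with the post inside its socket and no contact force yet.

```bash
python3 -m creep '[{"translation":[0.001,0,0],"twist":0,"grip":0.1},{"translation":[0.002,0,0],"twist":0,"grip":0.1},{"translation":[0.002,0,0],"twist":0,"grip":0.1},{"translation":[0.002,0,0],"twist":0,"grip":0.1}]'; python3 -m creep '[{"translation":[0.001,0,0],"twist":0,"grip":0.1},{"translation":[0.001,0,0],"twist":0,"grip":0.1},{"translation":[0.001,0,0],"twist":0,"grip":0.1}]'
```

```text
time_s: 17.13
position: [543.4, 34.4, 111.1]
orientation: [-120.6, 90.0, 176.2]
wrist_force: [0.6, -0.1, -0.3]
grip_width: 24.1
time_s: 17.38
position: [543.7, 34.4, 110.5]
orientation: [69.1, 90.0, 5.9]
wrist_force: [0.0, -0.2, 0.4]
grip_width: 23.6
```

```bash
python3 -m creep '[{"translation":[0.001,0,0],"twist":0,"grip":0.1},{"translation":[0.001,0,0],"twist":0,"grip":0.1},{"translation":[0.001,0,0],"twist":0,"grip":0.1}]'
```

```text
time_s: 17.63
position: [543.9, 34.5, 110.5]
orientation: [16.9, 90.0, -46.3]
wrist_force: [-2.4, -0.9, 5.7]
grip_width: 24.2
```

Contact came at z = 110.5, exactly the predicted height, with Fz = 5.7 N. Releasing and retracting.

```bash
python3 -m creep '[{"translation":[0,0,0],"twist":0,"grip":0.4},{"translation":[0,0,0],"twist":0,"grip":0.7},{"translation":[0,0,0],"twist":0,"grip":1},{"translation":[0,0,0],"twist":0,"grip":1},{"translation":[0,0,0],"twist":0,"grip":1},{"translation":[0,0,0],"twist":0,"grip":1},{"translation":[0,0,0],"twist":0,"grip":1},{"translation":[0,0,0],"twist":0,"grip":1},{"translation":[0,0,0],"twist":0,"grip":1},{"translation":[0,0,0],"twist":0,"grip":1}]'; python3 -m creep '[{"translation":[-0.015,0,0],"twist":0,"grip":1},{"translation":[-0.04,0,0],"twist":0,"grip":1},{"translation":[-0.07,0,0],"twist":0,"grip":1},{"translation":[-0.1,0,0],"twist":0,"grip":1},{"translation":[-0.12,0,0],"twist":0,"grip":1},{"translation":[-0.12,0,0],"twist":0,"grip":1},{"translation":[-0.12,0,0],"twist":0,"grip":1},{"translation":[-0.12,0,0],"twist":0,"grip":1},{"translation":[-0.12,0,0],"twist":0,"grip":1},{"translation":[-0.12,0,0],"twist":0,"grip":1}]';  python3 -c "
from h import *
shot('wrist','w12');shot('scene','s12')
a=cv2.imread('pics/w12.png');b=cv2.imread('pics/s12.png')[140:240,240:340]
cv2.imwrite('pics/v12.png',np.hstack([cv2.resize(a,(440,330)),cv2.resize(b,(330,330))]))"
```

```text
time_s: 18.47
position: [543.5, 34.4, 109.3]
orientation: [-148.5, 90.0, 148.3]
wrist_force: [0.5, 0.4, 0.6]
grip_width: 85.6
time_s: 19.3
position: [542.3, 34.2, 227.6]
orientation: [-117.7, 89.8, 179.2]
wrist_force: [0.2, -0.4, -0.6]
grip_width: 85.6
```

View pics/v12.png

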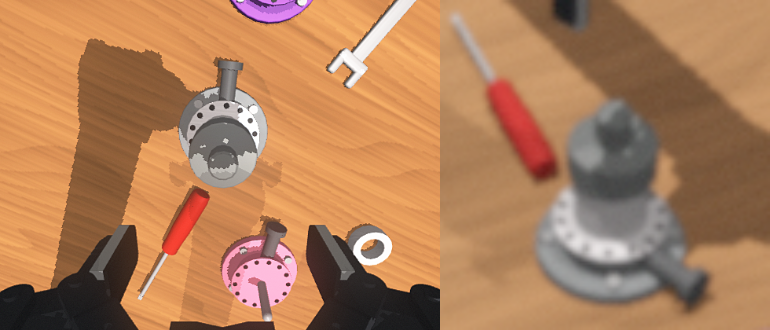

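The cap sits upright and concentric on the spacer, knob up, and the gripper is clear. One last height check, then I'll hand in.

```bash
python3 -c "
from h import *
print(tri([(load('w12'),(282.5,208)),(load('s12'),(292.4,172.9))]),plane(load('s12'),(292.4,172.9),137),plane(load('w12'),(282.5,208),137))
print(ctrl.read_state()['wrist_force'],ctrl.finish_job())"
```

```text
(array([547.79156431,  35.92253277, 141.79243644]), [1.5, 1.5]) [541.77588755  37.68238226 137.        ] [547.48045171  36.23683685 137.        ]
the job is handed in; nothing more can be done
[-0.30821524 -1.15075947  0.40403   ] None
```

I put the tall spacer over the post onto the support plate, then the cap over the post onto the spacer, and handed the job in at about 19.4 s. The short spacer was not touched.

- **Spacer:** contact came at TCP height 47.3 mm, the height expected for resting on the plate, with about 5 N on the wrist. After release it stood upright in the scene and wrist views.
- **Cap:** contact came at TCP height 110.5 mm, again as expected, with about 6 N. After release both views showed it upright and centred, and the gripper was clear.
- **Disagreements:**
  - The last two-view check put the knob top at about 142 mm, where 137 mm was expected. I did not re-measure it. I put it down to hand-read pixels and calibration error; the contact height fits flat seating.
  - The scene and wrist cameras disagreed by up to about 6 mm in x (top and wrist by up to 5 mm). I worked in the wrist camera's frame, inside the 10 mm radial clearance.
  - My first wrist measurement was taken while the arm was still settling, so I discarded it and repeated it.

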